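Square a glued-up blank in the bench press and screw it down

ROBOT

A 6-joint arm with a two-finger parallel gripper is mounted at the origin on a cart in front of the work surface, level with it; the furniture and walls round the work are solid. World frame = base frame: x ahead of the robot, y to its left, z up, the work surface at z = 0. Lengths are in m, angles in rad, forces in N, time in s.
With the tool pointing down it reaches from about 0.3 to 0.775 m from the base axis. Payload 14.6 kg.
Tool frame: the origin (TCP) lies on the mounting face of the last link; the fingertips stand 199 mm ahead of it and the grasp point (between the pads) lies 180 mm ahead of it; z points along the fingers, y is the line along which they close (so a half turn about z gives the same grasp; the last joint's range is limited). The gripper opens to 94 mm and grips with 3 to 60 N. Pads are 16 mm wide; open, the fingers measure 119 mm over their backs; the gripper's body (75 mm by 177 mm) begins 78 mm behind the grasp point.
Start: joints at [-1.36, 0.3, 1.521, -0, 1.321, -0.067], TCP at [0.151, -0.529, 0.405] pointing down, gripper open.
Joint ranges: [-3.03, 3.03], [-0.79, 2.21], [0.23, 2.52], [-1.04, 4.18], [0, 3.07], [-2.55, 2.55]. Speed limits (rad/s): [2.22, 2.22, 2.57, 3.14, 3.14, 3.14].

INTERFACE

Orientations are given as [roll, pitch, yaw] about the fixed x, y, z axes, in that order (R = Rz(yaw) Ry(pitch) Rx(roll)).
In Python, from station import telemetry, cams, workorder, finder gives the robot as it stands.
- The arm moves only by the tool jog_arm, never from a script. Its argument "rows" is a list of rows, each an object with "gripper": the finger opening in m, from 0 to 0.094; "slide": the shift along the tool's x, y, z in m, a list of three; "spin": the turn about the tool's z in rad. In form: [{"gripper": gripper, "slide": [tx, ty, tz], "spin": spin}, ...]. A call has 1 to 8 rows; each row is the pose to reach, as a shift and turn from the pose commanded when the call began, along the tool's axes at that moment; what a row does not reach only later rows make up. A row lasts 1/10 s, in which the tool goes at most 50 mm and 8.59 degrees, less where a joint would pass 70% of its speed; a pose out of reach is approached as far as the arm can. A call with a gripper value outside its range is refused whole. The fingers move at their own pace and stop on an object; "squeeze" is the grip in N (left out, the last holds). Time passes only in rows, so rows that repeat a pose let the fingers close. It gives the time, the measured TCP pose, the force, the opening and the grip force at its end, in the units of the state.
- telemetry.get_obs(): the state, without advancing time (a new reading comes with each control period).
- cams.camera(name): name is "scene" or "top"; returns (picture, depth): 420x560x3 uint8, red, green, blue; 420x560 float32, m along the optical axis (not along the pixel's ray), 0 where there is no reading.
- cams.camera_info(name): a dict with "camera_matrix" (3x3 intrinsics, pixels), "R" (3x3) and "t" (3): a world point X has camera coordinates R X + t. Camera axes: x right, y down, z forward; pixel columns grow to the right and rows downward; lengths in m; the calibration is good to about 2 mm. A picture is of the moment at which its call begins. camera_info takes no time and is no camera call.
- workorder.hand_in(): hands the job in; it is judged then, once.
Trained networks look in the newest picture that a camera, given by its name, has taken for a name from the list of things; names that differ only in an ending like _2 or _b are one class to them, and where a whole thing is asked for, a point or a joint stands for the part that bears it (a point fixed in the world has none). Each returns a list of dicts, best first, with "confidence" (0 to 1); they miss things now and then, are a little off and sometimes report something else, mostly with a low value. They report only what shows in the picture. A call takes as long as a camera call. They do not tell look-alikes from the thing itself.
- finder.find_in(target, camera): "point" ([x, y, z] in m, in world coordinates, good to about 4 mm: the middle of the surface that is visible of it).
- finder.masks_of(target, camera): "region" (420x560 bool, what is visible of it).
The state is a dict: "time_s": time; "qpos": joint angles; "joint_vel": joint speeds; "tau": joint torques, N m; "ee_pos": TCP position; "eef_rot": TCP orientation; "force": force on the tool from outside, world axes, zero at the start; "moment": the same for the moment, N m; "grip_width": finger opening in m; "grip_force": force on a finger pad.
Only numpy, scipy, OpenCV 4.12 (cv2) and the standard library are available. Lean on these libraries where they do the work, as an engineer would, in place of code of your own. Each camera call takes 0.05 s, during which the arm holds its last target. There are 200 camera calls.

TASK

The glued-up wooden blank lies crooked and pulled out on the base of the small screw press. Slide it back until its end sits square against the fence, centred under the spindle, then screw the spindle down by its knob (clockwise, regripping as often as needed) until the pad bears on the wood, and nip it up about a quarter turn more, not much further, so that it is clamped firmly without being crushed. Let go, and leave the mallet and the dusting brush where they lie.

Things in the scene. Friction and masses are not known exactly. Their poses are not given: they have to be found in the camera images.
- press: Grey C-frame screw press bolted to the worktop. Origin on the worktop under the spindle axis, z up, open side to -x. Base plate 14 mm thick, 110 mm wide (y), x -110 to +105 mm. Behind the fence a column (x 63 to 97, 56 mm wide) carries an arm 40 mm wide to a round nut boss (radius 22) about the spindle axis; both lie 100 to 137 mm up. Nothing stands above the spindle.
- fence (a point): Middle of the fence's front face where it meets the base plate: x = +50 mm, y = 0, z = 14 mm in the press's axes. The fence is a steel bar 100 mm wide (press y), 22 mm high above the base. When the blank is home, its centre is 90 mm in front of this point.
- spindle: Spindle with a dark round knurled knob on top, 28 mm across, 28 mm tall. Origin: centre of the knob, on the screw axis, 179 to 180 mm above the worktop at the start; z up. Right-hand thread: clockwise from above lowers it 8 mm a turn; about 0.08 N m turns it freely and it stays where left. Needs 0.8 to 1.5 turns until its pad touches the blank, then the quarter turn of tightening.
- knob (a point): Centre of the knob, same as the spindle's origin; it is 168 to 173 mm up when the rubber-faced pad (52 mm across, turning with the spindle, hanging differently by up to 4.5 mm, not measured) touches the blank. Then a spring (14 N per mm) loads the wood and rubbing stiffens the knob by about 0.02 N m per N; over 42 N crushes the wood. Fingers gripping with only 20 N slip round the knob before that.
- blank: Loose blank of two glued boards (pale above, brown below), 180 x 60 x 36 mm, 0.15 to 0.3 kg, flat on the base. Origin: centre of its underside; x along its length, z up. Home: x = -40, y = 0 mm of the press, front end at -130, to be gripped across its width near there, clear of the boss. Starts 20 to 50 mm from the fence, up to 15 mm to a side and 0.12 rad crooked.
- mallet: Wooden mallet, 235 mm long, lying on the worktop to the left of the press; a bystander.
- dusting_brush: Flat brush with a red handle, 198 mm long, on the worktop to the right of the press; a bystander.
Not all that is in view belongs to the job. Of the things that look like the press, the larger one is meant.

How it is judged:
By the outcome, as a careful person would: the job done as asked, in the order asked, and still so for the second after the job is handed in, with the robot touching nothing.
It also fails if it takes over 72 s, if anything falls off the work surface, if the arm or the gripper's body presses on something with over 40 N, if the wrist force passes 120 N, or if a joint passes its speed limit or range.

## Working session

There is one attempt and no reset: what is moved stays moved. The work goes in short steps, Python scripts to look and compute and a tool call to move; the robot and the scene stay as the last step left them, time stands still between calls to the robot, and variables do not carry over. Pictures are saved under pics/ and viewed, at most 10 in all, crops included, and the job is handed in when it is done.

Besides the shell and the picture viewer there is one more tool, called in YAML: its name, and indented under it one key for each argument. jog_arm: Moves the arm, as the interface text tells. Its arguments: {"type":"object","properties":{"rows":{"type":"array","items":{"type":"object","properties":{"gripper":{"type":"number"},"slide":{"type":"array","items":{"type":"number"}},"spin":{"type":"number"}}}},"squeeze":{"type":"number"}},"required":["rows"]}

```bash
ls; mkdir -p pics; cat > h.py <<'E'
import numpy as np, cv2
from station import telemetry, cams, workorder, finder
def snap(n,f=None):
    im,d=cams.camera(n)
    if f: cv2.imwrite('pics/'+f,im[:,:,::-1])
    return im,d
def cloud(n,d):
    I=cams.camera_info(n);K=np.array(I['camera_matrix']);R=np.array(I['R']);t=np.array(I['t'])
    v,u=np.mgrid[:d.shape[0],:d.shape[1]]
    P=np.stack([(u-K[0,2])/K[0,0]*d,(v-K[1,2])/K[1,1]*d,d],-1)
    W=(P-t)@R
    W[d==0]=np.nan
    return W
E
python3 - <<'E'
from h import *
o=telemetry.get_obs();print({k:np.round(v,3) for k,v in o.items()})
for n in('scene','top'):
    im,d=snap(n,n+'0.png');np.savez(n+'0.npz',im=im,d=d)
    I=cams.camera_info(n);print(n,np.round(I['camera_matrix'],1).tolist(),np.round(-np.array(I['R']).T@I['t'],3),np.round(I['R'],2).tolist())
    for tg in('press','spindle','blank'):
        print(tg,[(np.round(x['point'],3).tolist(),round(x['confidence'],2)) for x in finder.find_in(tg,n)])
E
```

```text
pics
{'time_s': np.float64(0.0), 'qpos': array([-1.36 ,  0.3  ,  1.522, -0.   ,  1.321, -0.067]), 'joint_vel': array([-0.   ,  0.   ,  0.001,  0.001,  0.   ,  0.   ]), 'tau': array([-0.0000e+00, -5.3181e+01, -3.5273e+01,  7.1000e-02,  2.4000e-02,
       -0.0000e+00]), 'ee_pos': array([ 0.151, -0.529,  0.404]), 'eef_rot': array([-3.14 , -0.   ,  0.278]), 'force': array([ 0.069, -0.356,  0.204]), 'moment': array([-0.004, -0.005,  0.027]), 'grip_force': np.float64(0.0), 'grip_width': np.float64(0.094)}
scene [[387.6, 0.0, 275.6], [0.0, 387.6, 212.5], [0.0, 0.0, 1.0]] [0.255 0.743 0.891] [[-0.91, -0.41, -0.01], [-0.27, 0.6, -0.75], [0.32, -0.68, -0.66]]
press [([0.639, -0.158, 0.01], 0.91), ([0.681, 0.05, 0.07], 0.74)]
spindle [([0.635, -0.164, 0.081], 0.57), ([0.679, 0.049, 0.068], 0.21)]
blank [([0.568, 0.038, 0.047], 0.8)]
top [[491.0, 0.0, 278.9], [0.0, 491.0, 210.0], [0.0, 0.0, 1.0]] [ 0.342 -0.032  1.308] [[0.01, -1.0, -0.0], [-0.98, -0.0, -0.21], [0.21, 0.0, -0.98]]
press [([0.628, -0.158, 0.011], 0.96), ([0.669, 0.031, 0.013], 0.75)]
spindle [([0.635, -0.165, 0.127], 0.67), ([0.651, 0.028, 0.169], 0.49)]
blank [([0.57, 0.016, 0.048], 0.89)]
```

View pics/scene0.png

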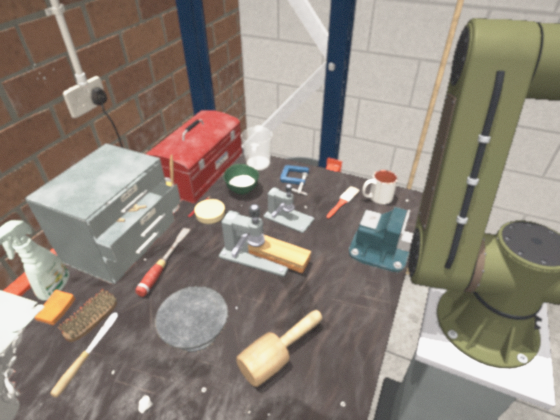

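View pics/top0.png

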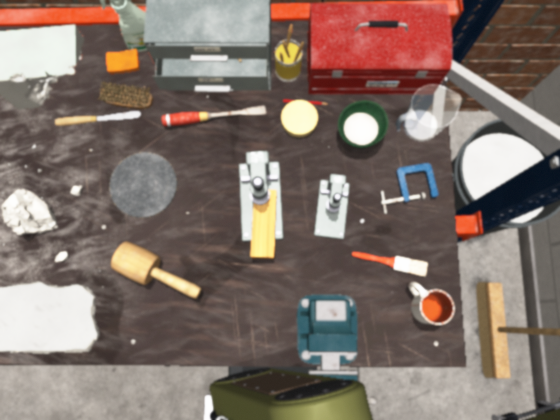

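The scene view shows the two candidate presses at px (255,240), which holds the blank, and px (288,207). The top view shows them at (260,195) and (333,207). The one at top (260,195) is larger and has the blank on it, so it fits; I'll check this with an enlarged crop and measure it.

```bash
python3 - <<'E'
from h import *
z=np.load('top0.npz');im=z['im'];W=cloud('top',z['d'])
c=im[140:270,220:360];cv2.imwrite('pics/crop.png',cv2.resize(c[:,:,::-1],None,fx=5.5,fy=4.5,interpolation=cv2.INTER_CUBIC))
hsv=cv2.cvtColor(im,cv2.COLOR_RGB2HSV)
reg=np.zeros(im.shape[:2],bool);reg[145:265,230:292]=1
X,Y,Z=W[...,0],W[...,1],W[...,2]
def rect(m,name):
    P=np.stack([X[m],Y[m]],1).astype(np.float32)*1000
    r=cv2.minAreaRect(P);print(name,m.sum(),np.round(r[0],1),np.round(r[1],1),round(r[2],2),'z',np.round(np.percentile(Z[m],[10,50,90])*1000,1))
    return r
rect(reg&(abs(Z-.05)<.006)&(hsv[...,1]>90),'blanktop')
base=reg&(abs(Z-.014)<.005)&(hsv[...,1]<70)&(hsv[...,2]>90)
rect(base,'base'); rect(reg&(abs(Z-.036)<.005)&(hsv[...,1]<70),'fence')
k=reg&(Z>.150);print('knob hi',k.sum());rect(k,'k')
rect(reg&(Z>.185),'ktop')
s=reg&(Z>.125)&(Z<.145);rect(s,'arm')
print(np.round(Z[150:262:4,240:282:4]*1000).astype(int))
S=np.load('scene0.npz');W2=cloud('scene',S['d']);h2=cv2.cvtColor(S['im'],cv2.COLOR_RGB2HSV)
X,Y,Z=W2[...,0],W2[...,1],W2[...,2]
r2=(abs(X-.64)<.2)&(abs(Y-.03)<.09)
hsv=h2
rect(r2&(abs(Z-.05)<.004)&(h2[...,1]>90),'sc blanktop');rect(r2&(abs(Z-.014)<.005)&(h2[...,1]<70)&(h2[...,2]>90),'sc base')
rect(r2&(Z>.16),'sc knob');rect(r2&(Z>.19),'sc ktop')
E
```

```text
blanktop 1193 [583.4  15.7] [ 60.1 175.1] 88.19 z [47.2 50.6 53.5]
base 1158 [625.   22.6] [275.7 115.7] 5.51 z [11.1 14.4 17.4]
fence 97 [712.9  28. ] [15.8 97.3] 3.83 z [33.2 36.  38.6]
knob hi 143
k 143 [654.8  25.4] [28.6 26.1] 80.76 z [180.2 193.6 196.7]
ktop 121 [655.   25.5] [28.3 25.7] 80.76 z [190.3 194.1 196.8]
arm 649 [693.7  29.9] [119.1  53.1] 0.67 z [130.3 133.7 137.8]
[[                  -2                    0                   -4
                    -2                   -3                   -1
                     2                    0                    1
                     2                    0]
 [                   4                   -1                  132
                   133                  134                  133
                   133                   -3                    2
                    -4                    9]
 [                   3                   -3                  133
                   132                  134                  132
                   132 -9223372036854775808                    3
                     4                 
[... 5630 characters left out ...]
  49                   50
                    49                   50                   52
  -9223372036854775808                    2]
 [                  -1                    1                   -3
                     3                   -1                    5
                     1                   -3                    0
                     0                    4]]
sc blanktop 185 [580.9  15.9] [ 64.1 172.4] 88.01 z [47.3 50.2 52.6]
sc base 725 [651.2  64.8] [106.6 211.5] 71.25 z [12.2 14.9 17.3]
sc knob 134 [654.   27.3] [28.1 27.1] 70.8 z [171.9 189.9 195.8]
sc ktop 67 [654.1  27. ] [27.5 26.5] 70.8 z [191.4 194.  196.6]<stdin>:17: RuntimeWarning: invalid value encountered in cast
```

View pics/crop.png

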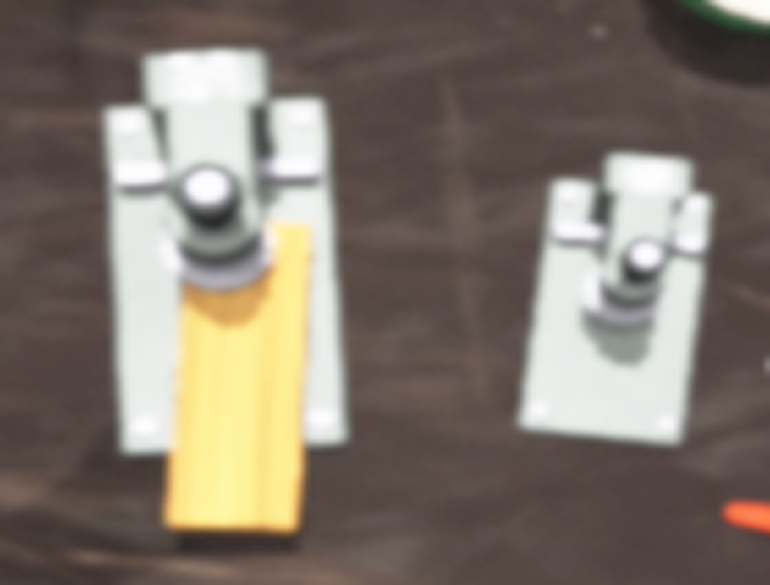

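The crop shows the larger press on the left (knob at crop (210,190)) with the blank under it, and a smaller empty copy on the right. That confirms the left one. Next I'll fit the edge lines accurately.

```bash
cat >> h.py <<'E'
from scipy.optimize import least_squares
I=None
def plane(n,u,v,z):
    I=cams.camera_info(n);K=np.array(I['camera_matrix']);R=np.array(I['R']);t=np.array(I['t'])
    d=np.stack([(u-K[0,2])/K[0,0],(v-K[1,2])/K[1,1],np.ones_like(u,float)],-1)@R
    c=-R.T@t; return (c+d*((z-c[2])/d[...,2])[...,None])[...,:2]
def edges(mask,rows):
    L=[];Rr=[]
    for v in rows:
        u=np.flatnonzero(mask[v])
        if len(u): L.append((u[0]-.5,v));Rr.append((u[-1]+.5,v))
    return np.array(L),np.array(Rr)
def line(n,uv,z):
    P=plane(n,uv[:,0],uv[:,1],z)
    vx,vy,x,y=cv2.fitLine((P*1000).astype(np.float32),cv2.DIST_HUBER,0,.1,.01).ravel()
    if vx<0:vx,vy=-vx,-vy
    return np.arctan2(vy,vx),x,y
def blank(im,W,rows,front,z=.050):
    hsv=cv2.cvtColor(im,cv2.COLOR_RGB2HSV)
    m=(hsv[...,1]>90)&(hsv[...,2]>150)&(abs(hsv[...,0].astype(int)-20)<10); m[:,:235]=0;m[:,290:]=0
    out=[]
    for uv in edges(m,rows): 
        a,x,y=line('top',uv,z); out.append((a,y+np.tan(a)*(front-x)))
    cols=[u for u in range(255,272)]
    f=np.array([(u,np.flatnonzero(m[:,u]).max()+.5) for u in cols])
    a,x,y=line('top',f[:,:],z) 
    return out,(a,x,y)
E
python3 - <<'E'
from h import *
z=np.load('top0.npz');im=z['im'];W=cloud('top',z['d']);hsv=cv2.cvtColor(im,cv2.COLOR_RGB2HSV)
print('blank edges (yaw, y at x=580), front (ang,x,y)',blank(im,W,range(212,250),580))
m=((hsv[...,2]>125)&(hsv[...,1]<60));m[:,:232]=0;m[:,292:]=0
for n,uv in zip('LR',edges(m,range(172,234))): 
    a,x,y=line('top',uv,.014);print(n,'base yaw',a,'y@650',y+np.tan(a)*(650-x))
print([ (v,np.flatnonzero(m[v])[[0,-1]].tolist()) for v in range(160,245,4) if m[v].any()])
f=np.array([(u,np.flatnonzero(m[:,u]).max()+.5) for u in list(range(246,250))+list(range(276,282))]);print(f.T,plane('top',f[:,0],f[:,1],.014))
E
```

```text
blank edges (yaw, y at x=580), front (ang,x,y) ([(np.float32(-0.103782855), np.float32(42.238792)), (np.float32(0.0070615965), np.float32(-14.947255))], (np.float32(-1.5660565), np.float32(492.29407), np.float32(13.975754)))
L base yaw 0.054902162 y@650 80.01584
R base yaw 0.05930042 y@650 -31.940361
[(160, [246, 268]), (164, [239, 279]), (168, [239, 279]), (172, [239, 279]), (176, [239, 279]), (180, [240, 279]), (184, [240, 280]), (188, [240, 280]), (192, [240, 280]), (196, [240, 280]), (200, [240, 281]), (204, [240, 281]), (208, [241, 281]), (212, [241, 281]), (216, [241, 282]), (220, [241, 282]), (224, [241, 282]), (228, [241, 282]), (232, [241, 282]), (236, [242, 282]), (240, [243, 249])]
[[246.  247.  248.  249.  276.  277.  278.  279.  280.  281. ]
 [240.5 240.5 240.5 240.5 238.5 238.5 238.5 238.5 238.5 238.5]] [[ 0.54173076  0.06110123]
 [ 0.54174306  0.05843836]
 [ 0.54175535  0.05577554]
 [ 0.54176764  0.05311275]
 [ 0.54748011 -0.01873353]
 [ 0.54749237 -0.02139758]
 [ 0.54750464 -0.0240616 ]
 [ 0.5475169  -0.02672558]
 [ 0.54752916 -0.02938952]
 [ 0.54754142 -0.03205342]]
```

```bash
python3 - <<'E'
from h import *
z=np.load('top0.npz');im=z['im'];hsv=cv2.cvtColor(im,cv2.COLOR_RGB2HSV)
m=(hsv[...,1]>90)&(hsv[...,2]>150)&(abs(hsv[...,0].astype(int)-20)<10); m[:,:235]=0;m[:,290:]=0
print([ (v,np.flatnonzero(m[v])[[0,-1]].tolist()) for v in range(186,262,4) if m[v].any()])
print(blank(im,None,range(222,255),580))
# subpixel edges via saturation gradient
s=hsv[...,1].astype(float)
for nm,a,b,sg in(('L',246,258,1),('R',270,284,-1)):
    uv=[]
    for v in range(208,254):
        g=np.clip(sg*np.diff(s[v,a:b]),0,None); g[g<10]=0
        if g.sum(): uv.append((a+.5+(g*np.arange(len(g))).sum()/g.sum(),v))
    uv=np.array(uv);q=line('top',uv,.05);print(nm,q[0],q[2]+np.tan(q[0])*(580-q[1]),np.round(uv[::6],1).tolist())
E
```

```text
[(194, [271, 274]), (198, [270, 275]), (202, [267, 275]), (206, [254, 274]), (210, [254, 274]), (214, [254, 274]), (218, [254, 274]), (222, [253, 274]), (226, [253, 274]), (230, [253, 274]), (234, [253, 273]), (238, [253, 274]), (242, [250, 274]), (246, [250, 274]), (250, [250, 274]), (254, [250, 274])]
([(np.float32(-0.11008025), np.float32(41.361618)), (np.float32(0.0070615625), np.float32(-14.947257))], (np.float32(-1.5660565), np.float32(492.29407), np.float32(13.975754)))
L -0.08121129 44.62956 [[252.7, 208.0], [252.4, 214.0], [252.1, 220.0], [251.8, 226.0], [251.4, 232.0], [251.2, 238.0], [249.1, 244.0], [249.0, 250.0]]
R -0.00080716837 -17.083841 [[275.6, 208.0], [275.5, 214.0], [275.4, 220.0], [274.8, 226.0], [274.5, 232.0], [275.0, 238.0], [275.6, 244.0], [275.3, 250.0]]
```

```bash
cat >> h.py <<'E'
def go(x,y,zg,yaw):
    "slide/spin to bring the grasp point to x,y,zg (m) with tool yaw"
    o=telemetry.get_obs();p=np.array(o['ee_pos']);a=o['eef_rot'][2]
    d=np.array([x,y,zg+.18])-p;c,s=np.cos(a),np.sin(a)
    print('t',round(float(o['time_s']),2),'p',np.round(p,4),'yaw',round(a,4),'q6',round(o['qpos'][5],3),'F',np.round(o['force'],1),'M',np.round(o['moment'],2),'w',round(float(o['grip_width']),4),'gf',round(float(o['grip_force']),1))
    print('slide',np.round([c*d[0]+s*d[1],s*d[0]-c*d[1],-d[2]],4),'spin',round((a-yaw+np.pi)%(2*np.pi)-np.pi,4))
E
echo
```

jog_arm:
  rows:
    - {"gripper":0.094,"slide":[0.4985,-0.4203,0],"spin":0.0}
    - {"gripper":0.094,"slide":[0.4985,-0.4203,0],"spin":0.0}
    - {"gripper":0.094,"slide":[0.4985,-0.4203,0],"spin":0.0}
    - {"gripper":0.094,"slide":[0.4985,-0.4203,0],"spin":0.0}
    - {"gripper":0.094,"slide":[0.4985,-0.4203,0],"spin":0.0}
    - {"gripper":0.094,"slide":[0.4985,-0.4203,0],"spin":0.0}
    - {"gripper":0.094,"slide":[0.4985,-0.4203,0],"spin":0.0}
    - {"gripper":0.094,"slide":[0.4985,-0.4203,0],"spin":0.0}

```text
time_s: 1.2
ee_pos: [0.3748, -0.1952, 0.405]
eef_rot: [3.141, -0.001, 0.278]
force: [0.1, -1.0, -0.2]
grip_width: 0.094
grip_force: 0.0
```

```bash
python3 -c "
from h import *
go(.515,.012,.225,-.038)"
```

```text
t 1.2 p [ 0.3748 -0.1952  0.405 ] yaw 0.2775 q6 0.726 F [ 0.1 -1.  -0.2] M [-0.07  0.03 -0.05] w 0.094 gf 0.0
slide [ 0.1916 -0.1608 -0.    ] spin 0.3155
```

jog_arm:
  rows:
    - {"gripper":0.094,"slide":[0.1,-0.085,0],"spin":0.15}
    - {"gripper":0.094,"slide":[0.15,-0.125,0],"spin":0.315}
    - {"gripper":0.094,"slide":[0.19,-0.16,0],"spin":0.315}
    - {"gripper":0.094,"slide":[0.19,-0.16,0],"spin":0.315}
    - {"gripper":0.094,"slide":[0.19,-0.16,0],"spin":0.315}
    - {"gripper":0.094,"slide":[0.19,-0.16,0],"spin":0.315}
    - {"gripper":0.094,"slide":[0.19,-0.16,0],"spin":0.315}

```text
time_s: 1.9
ee_pos: [0.5136, 0.0102, 0.4042]
eef_rot: [-3.142, 0.001, -0.034]
force: [0.1, 0.9, 0.5]
grip_width: 0.0937
grip_force: 0.0
```

```bash
python3 -c "
from h import *
go(.515,.012,.225,-.038)"
```

```text
t 1.9 p [0.5136 0.0102 0.4042] yaw -0.0345 q6 1.554 F [0.1 0.9 0.5] M [ 0.01  0.07 -0.05] w 0.0937 gf 0.0
slide [ 0.0014 -0.0018 -0.0008] spin 0.0035
```

jog_arm:
  rows:
    - {"gripper":0.094,"slide":[0.001,-0.002,0.05],"spin":0.003}
    - {"gripper":0.094,"slide":[0.001,-0.002,0.1],"spin":0.003}
    - {"gripper":0.094,"slide":[0.001,-0.002,0.14],"spin":0.003}
    - {"gripper":0.094,"slide":[0.001,-0.002,0.17],"spin":0.003}
    - {"gripper":0.094,"slide":[0.001,-0.002,0.187],"spin":0.003}
    - {"gripper":0.094,"slide":[0.001,-0.002,0.187],"spin":0.003}
    - {"gripper":0.094,"slide":[0.001,-0.002,0.187],"spin":0.003}

```text
time_s: 2.6
ee_pos: [0.514, 0.0099, 0.2185]
eef_rot: [3.142, -0.0, -0.041]
force: [-0.1, -0.1, 0.1]
grip_width: 0.0942
grip_force: 0.0
```

jog_arm:
  rows:
    - {"gripper":0.05,"slide":[0,0,0],"spin":0}
    - {"gripper":0.05,"slide":[0,0,0],"spin":0}
    - {"gripper":0.05,"slide":[0,0,0],"spin":0}
    - {"gripper":0.05,"slide":[0,0,0],"spin":0}
    - {"gripper":0.05,"slide":[0,0,0],"spin":0}
    - {"gripper":0.05,"slide":[0,0,0],"spin":0}
  squeeze: 20

```text
time_s: 3.2
ee_pos: [0.5142, 0.0111, 0.2179]
eef_rot: [-3.141, -0.0, -0.04]
force: [-2.0, 2.6, 5.2]
grip_width: 0.061
grip_force: 19.9
```

```bash
python3 - <<'E'
from h import *
im,d=snap('top','g.png')
im,d=snap('scene','gs.png')
c,s=np.cos(.06),np.sin(.06)
for r in (-118,-115): print(.6545+c*r/1e3,.0253+s*r/1e3)
go(.6545-c*.115,.0253-s*.115,.037,.06)
E
```

```text
0.5367123362876459 0.01822424723542554
0.5397069379074515 0.018404139254863873
t 3.3 p [0.5141 0.0111 0.2179] yaw -0.0399 q6 1.561 F [-2.2  4.5  4.5] M [0.97 0.38 0.24] w 0.061 gf 19.9
slide [ 0.0253 -0.0083  0.0009] spin -0.0999
```

jog_arm:
  rows:
    - {"gripper":0.05,"slide":[0.003,-0.002,0],"spin":-0.02}
    - {"gripper":0.05,"slide":[0.006,-0.003,0],"spin":-0.04}
    - {"gripper":0.05,"slide":[0.009,-0.005,0],"spin":-0.06}
    - {"gripper":0.05,"slide":[0.012,-0.006,0],"spin":-0.08}
    - {"gripper":0.05,"slide":[0.0147,-0.0073,0],"spin":-0.1}
    - {"gripper":0.05,"slide":[0.0147,-0.0073,0],"spin":-0.1}
    - {"gripper":0.05,"slide":[0.0147,-0.0073,0],"spin":-0.1}

```text
time_s: 4.0
ee_pos: [0.5293, 0.0174, 0.2179]
eef_rot: [3.141, -0.001, 0.06]
force: [0.0, -0.5, 4.7]
grip_width: 0.0605
grip_force: 19.7
```

```bash
python3 - <<'E'
from h import *
im,d=snap('top','g2.png')
go(.545,.0187,.037,.06)
E
```

```text
t 4.05 p [0.5293 0.0174 0.2179] yaw 0.0597 q6 1.475 F [ 0.8 -1.3  4.7] M [ 0.07 -0.12  0.01] w 0.0608 gf 19.7
slide [ 0.0157 -0.0003  0.0009] spin -0.0003
```

View pics/g2.png

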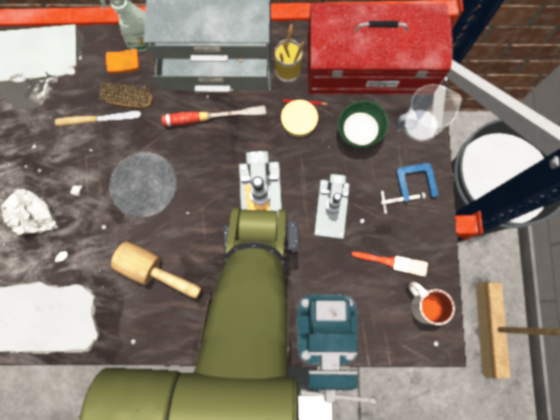

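The arm covers most of the blank in this view, with the blank visible near px (250,205) and the knob at (258,186). The grip is good at 60.5 mm, so I'll advance gently towards the fence and watch the force.

jog_arm:
  rows:
    - {"gripper":0.05,"slide":[0.003,0,0],"spin":0}
    - {"gripper":0.05,"slide":[0.006,0,0],"spin":0}
    - {"gripper":0.05,"slide":[0.009,0,0],"spin":0}
    - {"gripper":0.05,"slide":[0.011,0,0],"spin":0}
    - {"gripper":0.05,"slide":[0.011,0,0],"spin":0}

```text
time_s: 4.55
ee_pos: [0.5401, 0.0181, 0.2179]
eef_rot: [3.141, 0.001, 0.06]
force: [-3.4, -0.2, 8.0]
grip_width: 0.0608
grip_force: 19.8
```

jog_arm:
  rows:
    - {"gripper":0.05,"slide":[0.001,0,0],"spin":0}
    - {"gripper":0.05,"slide":[0.002,0,0],"spin":0}
    - {"gripper":0.05,"slide":[0.002,0,0],"spin":0}

```text
time_s: 4.85
ee_pos: [0.542, 0.0183, 0.2179]
eef_rot: [3.142, 0.001, 0.06]
force: [-4.7, -0.6, 10.1]
grip_width: 0.061
grip_force: 19.8
```

```bash
python3 - <<'E'
from h import *
go(.545,.0187,.037,.06)
E
```

```text
t 4.85 p [0.542  0.0183 0.2179] yaw 0.0598 q6 1.477 F [-4.7 -0.6 10.1] M [0.24 1.01 0.16] w 0.061 gf 19.8
slide [ 0.0031 -0.0003  0.0009] spin -0.0002
```

jog_arm:
  rows:
    - {"gripper":0.05,"slide":[0.001,0,0],"spin":0}
    - {"gripper":0.05,"slide":[0.001,0,0],"spin":0}

```text
time_s: 5.05
ee_pos: [0.5427, 0.0183, 0.2179]
eef_rot: [3.142, 0.002, 0.06]
force: [-9.2, -1.0, 13.1]
grip_width: 0.0605
grip_force: 19.8
```

jog_arm:
  rows:
    - {"gripper":0.05,"slide":[0.001,0,0],"spin":0}
    - {"gripper":0.05,"slide":[0.001,0,0],"spin":0}

```text
time_s: 5.25
ee_pos: [0.5434, 0.0184, 0.2178]
eef_rot: [3.142, 0.004, 0.06]
force: [-14.0, -0.5, 15.6]
grip_width: 0.0605
grip_force: 20.0
```

jog_arm:
  rows:
    - {"gripper":0.05,"slide":[0.001,0,0],"spin":0}
    - {"gripper":0.05,"slide":[0.001,0,0],"spin":0}

```text
time_s: 5.45
ee_pos: [0.5441, 0.0185, 0.2176]
eef_rot: [3.142, 0.005, 0.06]
force: [-16.6, -0.4, 14.8]
grip_width: 0.061
grip_force: 20.2
```

```bash
python3 - <<'E'
from h import *
go(.545,.0187,.037,.06)
E
```

```text
t 5.45 p [0.5441 0.0185 0.2176] yaw 0.0605 q6 1.477 F [-16.6  -0.4  14.8] M [0.1  2.82 0.45] w 0.061 gf 20.2
slide [ 0.0009 -0.0002  0.0006] spin 0.0005
```

jog_arm:
  rows:
    - {"gripper":0.094,"slide":[0,0,0],"spin":0}
    - {"gripper":0.094,"slide":[0,0,0],"spin":0}
    - {"gripper":0.094,"slide":[-0.002,0,0],"spin":0}
    - {"gripper":0.094,"slide":[-0.002,0,0],"spin":0}
    - {"gripper":0.094,"slide":[-0.002,0,-0.05],"spin":0}
    - {"gripper":0.094,"slide":[-0.002,0,-0.1],"spin":0}
    - {"gripper":0.094,"slide":[-0.002,0,-0.15],"spin":0}
    - {"gripper":0.094,"slide":[-0.002,0,-0.19],"spin":0}

```text
time_s: 6.25
ee_pos: [0.5427, 0.0184, 0.4108]
eef_rot: [3.141, -0.002, 0.06]
force: [-0.6, 1.1, 0.4]
grip_width: 0.0941
grip_force: 0.0
```

jog_arm:
  rows:
    - {"gripper":0.094,"slide":[0,0.05,-0.03],"spin":0}
    - {"gripper":0.094,"slide":[0,0.1,-0.03],"spin":0}
    - {"gripper":0.094,"slide":[0,0.15,-0.03],"spin":0}
    - {"gripper":0.094,"slide":[-0.03,0.2,-0.03],"spin":0}
    - {"gripper":0.094,"slide":[-0.03,0.25,-0.03],"spin":0}
    - {"gripper":0.094,"slide":[-0.03,0.25,-0.03],"spin":0}
    - {"gripper":0.094,"slide":[-0.03,0.25,-0.03],"spin":0}

```text
time_s: 6.95
ee_pos: [0.5278, -0.2345, 0.4372]
eef_rot: [-3.141, 0.0, 0.057]
force: [0.1, 1.0, -0.8]
grip_width: 0.094
grip_force: 0.0
```

```bash
python3 - <<'E'
from h import *
im,d=snap('top');im2,d2=snap('scene')
np.savez('1.npz',im=im,d=d,im2=im2,d2=d2)
a=cv2.resize(im[150:260,225:300],None,fx=5,fy=5,interpolation=cv2.INTER_CUBIC)
b=cv2.resize(im2[190:290,200:320],None,fx=3.5,fy=5.5,interpolation=cv2.INTER_CUBIC)
cv2.imwrite('pics/ab.png',np.hstack([a,b])[:,:,::-1])
go(.6545,.0253,.182,.06)
W=cloud('top',d);hsv=cv2.cvtColor(im,cv2.COLOR_RGB2HSV);X,Y,Z=W[...,0],W[...,1],W[...,2]
reg=np.zeros(Z.shape,bool);reg[145:265,230:292]=1
m=reg&(abs(Z-.05)<.006)&(hsv[...,1]>90)
P=np.stack([X[m],Y[m]],1).astype(np.float32)*1000;print(m.sum(),cv2.minAreaRect(P))
print([ (v,np.flatnonzero(m[v])[[0,-1]].tolist()) for v in range(186,262,4) if m[v].any()])
W=cloud('scene',d2);hsv=cv2.cvtColor(im2,cv2.COLOR_RGB2HSV);X,Y,Z=W[...,0],W[...,1],W[...,2]
m=(abs(Z-.05)<.006)&(hsv[...,1]>90)&(abs(X-.6)<.15)&(abs(Y-.02)<.07)
P=np.stack([X[m],Y[m]],1).astype(np.float32)*1000;print(m.sum(),cv2.minAreaRect(P))
E
```

```text
t 7.05 p [ 0.5283 -0.2321  0.4375] yaw 0.0601 q6 1.033 F [-0.6 -0.7 -0.2] M [0.02 0.05 0.  ] w 0.0938 gf 0.0
slide [ 0.1414 -0.2494  0.0755] spin 0.0001
926 ((611.9450073242188, 26.86629867553711), (175.8792266845703, 59.29680633544922), 7.130325794219971)
[(186, [246, 249]), (190, [246, 249]), (194, [247, 247]), (198, [247, 248]), (202, [248, 268]), (206, [248, 268]), (210, [249, 268]), (214, [250, 269]), (218, [250, 270]), (222, [250, 270]), (226, [250, 270]), (230, [251, 271]), (234, [251, 271]), (238, [252, 273]), (242, [251, 273]), (246, [251, 256])]
249 ((610.9805297851562, 28.37030601501465), (176.05006408691406, 64.23817443847656), 7.385473251342773)
```

View pics/ab.png

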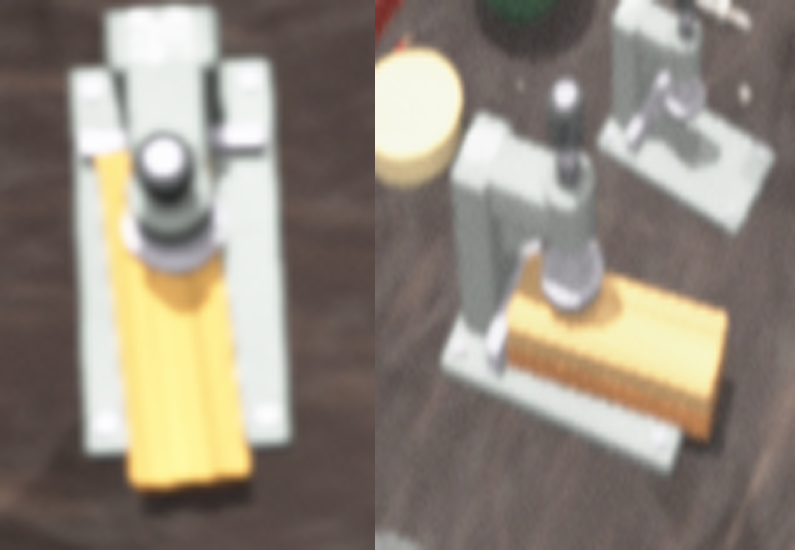

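The blank is now yawed about 0.125 against the press's 0.06. In the left crop, its left edge runs from (95,155) to (130,480) while the base edge runs from (70,70) to (88,450), so the rear end sits about 10 mm to the left. I'll regrip near the front with more force, back off slightly, rotate it back and check again.

```bash
python3 - <<'E'
from h import *
go(.5425,.0183,.225,.125)
E
```

```text
t 7.05 p [ 0.5283 -0.2321  0.4375] yaw 0.0601 q6 1.033 F [-0.6 -0.7 -0.2] M [0.02 0.05 0.  ] w 0.0938 gf 0.0
slide [ 0.0292 -0.2491  0.0325] spin -0.0649
```

jog_arm:
  rows:
    - {"gripper":0.094,"slide":[0.029,-0.05,0.032],"spin":-0.065}
    - {"gripper":0.094,"slide":[0.029,-0.1,0.032],"spin":-0.065}
    - {"gripper":0.094,"slide":[0.029,-0.15,0.032],"spin":-0.065}
    - {"gripper":0.094,"slide":[0.029,-0.2,0.032],"spin":-0.065}
    - {"gripper":0.094,"slide":[0.029,-0.249,0.032],"spin":-0.065}
    - {"gripper":0.094,"slide":[0.029,-0.249,0.032],"spin":-0.065}
    - {"gripper":0.094,"slide":[0.029,-0.249,0.032],"spin":-0.065}
    - {"gripper":0.094,"slide":[0.029,-0.249,0.032],"spin":-0.065}

```text
time_s: 7.85
ee_pos: [0.5421, 0.0174, 0.4057]
eef_rot: [3.141, -0.0, 0.126]
force: [-0.6, 0.1, 0.2]
grip_width: 0.0938
grip_force: 0.0
```

```bash
python3 - <<'E'
from h import *
go(.5425,.0183,.037,.125)
E
```

```text
t 7.85 p [0.5421 0.0174 0.4057] yaw 0.1259 q6 1.41 F [-0.6  0.1  0.2] M [-0.03 -0.01  0.01] w 0.0938 gf 0.0
slide [ 0.0005 -0.0008  0.1887] spin 0.0009
```

jog_arm:
  rows:
    - {"gripper":0.094,"slide":[0,-0.001,0.05],"spin":0}
    - {"gripper":0.094,"slide":[0,-0.001,0.1],"spin":0}
    - {"gripper":0.094,"slide":[0,-0.001,0.14],"spin":0}
    - {"gripper":0.094,"slide":[0,-0.001,0.17],"spin":0}
    - {"gripper":0.094,"slide":[0,-0.001,0.188],"spin":0}
    - {"gripper":0.094,"slide":[0,-0.001,0.188],"spin":0}
    - {"gripper":0.08,"slide":[0,-0.001,0.188],"spin":0}

```text
time_s: 8.55
ee_pos: [0.5423, 0.0174, 0.2182]
eef_rot: [3.142, -0.0, 0.123]
force: [0.4, 0.4, -0.4]
grip_width: 0.089
grip_force: 0.0
```

jog_arm:
  rows:
    - {"gripper":0.07,"slide":[0,0,0],"spin":0}
    - {"gripper":0.066,"slide":[0,0,0],"spin":0}
    - {"gripper":0.063,"slide":[0,0,0],"spin":0}
    - {"gripper":0.05,"slide":[0,0,0],"spin":0}
    - {"gripper":0.05,"slide":[0,0,0],"spin":0}
    - {"gripper":0.05,"slide":[0,0,0],"spin":0}
  squeeze: 45

```text
time_s: 9.15
ee_pos: [0.5421, 0.0183, 0.2181]
eef_rot: [3.141, -0.001, 0.125]
force: [-1.4, -0.6, 6.0]
grip_width: 0.0597
grip_force: 45.0
```

```bash
python3 - <<'E'
from h import *
go(.540,.0187,.037,.06)
E
```

```text
t 9.15 p [0.5421 0.0183 0.2181] yaw 0.1249 q6 1.412 F [-1.4 -0.6  6. ] M [-0.08  0.33  0.02] w 0.0597 gf 45.0
slide [-0.002  -0.0006  0.0011] spin 0.0649
```

jog_arm:
  rows:
    - {"gripper":0.05,"slide":[-0.003,0,0],"spin":0.01}
    - {"gripper":0.05,"slide":[-0.003,0,0],"spin":0.025}
    - {"gripper":0.05,"slide":[-0.003,-0.0005,0],"spin":0.04}
    - {"gripper":0.05,"slide":[-0.003,-0.0005,0],"spin":0.055}
    - {"gripper":0.05,"slide":[-0.003,-0.0005,0],"spin":0.065}
    - {"gripper":0.05,"slide":[-0.003,-0.0005,0],"spin":0.065}
    - {"gripper":0.05,"slide":[-0.003,-0.0005,0],"spin":0.065}

```text
time_s: 9.85
ee_pos: [0.539, 0.0186, 0.2181]
eef_rot: [-3.141, -0.001, 0.059]
force: [-0.2, 1.1, 7.0]
grip_width: 0.0598
grip_force: 45.0
```

jog_arm:
  rows:
    - {"gripper":0.066,"slide":[0,0,0],"spin":0}
    - {"gripper":0.094,"slide":[0,0,0],"spin":0}
    - {"gripper":0.094,"slide":[0,0,0],"spin":0}
    - {"gripper":0.094,"slide":[0,0,-0.05],"spin":0}
    - {"gripper":0.094,"slide":[-0.04,0,-0.1],"spin":0}
    - {"gripper":0.094,"slide":[-0.09,0,-0.12],"spin":0}
    - {"gripper":0.094,"slide":[-0.14,0,-0.12],"spin":0}
    - {"gripper":0.05,"slide":[-0.14,0,-0.12],"spin":0}

```text
time_s: 10.65
ee_pos: [0.396, 0.0101, 0.3381]
eef_rot: [3.142, -0.0, 0.06]
force: [0.9, -1.0, -0.5]
grip_width: 0.0887
grip_force: 0.0
```

```bash
cat >> h.py <<'E'
def check(tag):
    im,d=snap('top');im2,d2=snap('scene');np.savez(tag+'.npz',im=im,d=d,im2=im2,d2=d2)
    for n,i,dd in(('top',im,d),('scene',im2,d2)):
        W=cloud(n,dd);hsv=cv2.cvtColor(i,cv2.COLOR_RGB2HSV);X,Y,Z=W[...,0],W[...,1],W[...,2]
        m=(abs(Z-.05)<.006)&(hsv[...,1]>90)&(abs(X-.6)<.15)&(abs(Y-.02)<.07)
        P=np.stack([X[m],Y[m]],1).astype(np.float32)*1000;print(n,m.sum(),np.round(np.hstack([np.array(x).ravel() for x in cv2.minAreaRect(P)]),1))
        if n=='top': 
            print([(v,np.flatnonzero(m[v])[[0,-1]].tolist()) for v in range(178,250,4) if m[v].any()])
    a=cv2.resize(im[150:260,225:300],None,fx=5,fy=5,interpolation=cv2.INTER_CUBIC)
    b=cv2.resize(im2[190:290,200:320],None,fx=3.5,fy=5.5,interpolation=cv2.INTER_CUBIC)
    cv2.imwrite('pics/'+tag+'.png',np.hstack([a,b])[:,:,::-1])
E
python3 - <<'E'
from h import *
check('2'); go(.506,.0165,.037,.06)
E
```

```text
top 935 [610.3  23.5 177.6  59.8   4. ]
[(182, [248, 269]), (186, [268, 268]), (198, [270, 270]), (202, [250, 270]), (206, [250, 270]), (210, [250, 270]), (214, [251, 271]), (218, [251, 271]), (222, [251, 271]), (226, [251, 272]), (230, [252, 271]), (234, [252, 272]), (238, [252, 272]), (242, [250, 273]), (246, [251, 269])]
scene 252 [609.2  23.6 176.3  63.8   4.2]
t 10.75 p [0.3979 0.01   0.3382] yaw 0.0594 q6 1.444 F [ 1.2  0.3 -0.6] M [ 0.05 -0.02  0.  ] w 0.0812 gf 0.0
slide [ 0.1083 -0.      0.1212] spin -0.0006
```

The blank is now at yaw 0.07, centred at (610,23.5) mm against a home of (614.6,22.9). I'll push the front end with closed fingers so it squares itself against the fence.

jog_arm:
  rows:
    - {"gripper":0.0,"slide":[0.05,0,0],"spin":0}
    - {"gripper":0.0,"slide":[0.098,0,0.02],"spin":0}
    - {"gripper":0.0,"slide":[0.098,0,0.06],"spin":0}
    - {"gripper":0.0,"slide":[0.098,0,0.1],"spin":0}
    - {"gripper":0.0,"slide":[0.098,0,0.121],"spin":0}
    - {"gripper":0.0,"slide":[0.098,0,0.121],"spin":0}
    - {"gripper":0.0,"slide":[0.098,0,0.121],"spin":0}

```text
time_s: 11.45
ee_pos: [0.4978, 0.016, 0.2168]
eef_rot: [-3.142, 0.0, 0.06]
force: [-0.4, -1.0, 0.3]
grip_width: 0.0257
grip_force: 0.0
```

jog_arm:
  rows:
    - {"gripper":0.0,"slide":[0.005,0,0],"spin":0}
    - {"gripper":0.0,"slide":[0.01,0,0],"spin":0}
    - {"gripper":0.0,"slide":[0.014,0,0],"spin":0}
    - {"gripper":0.0,"slide":[0.014,0,0],"spin":0}

```text
time_s: 11.85
ee_pos: [0.5116, 0.0168, 0.2172]
eef_rot: [3.142, -0.001, 0.06]
force: [-0.5, -0.2, -0.5]
grip_width: 0.0005
grip_force: 0.0
```

```bash
python3 - <<'E'
from h import *
go(.5165,.0170,.037,.06)
E
```

```text
t 11.85 p [0.5116 0.0168 0.2172] yaw 0.0598 q6 1.472 F [-0.5 -0.2 -0.5] M [ 0.08  0.06 -0.01] w 0.0005 gf 0.0
slide [0.0049 0.0001 0.0002] spin -0.0002
```

jog_arm:
  rows:
    - {"gripper":0.0,"slide":[0.002,0,0],"spin":0}
    - {"gripper":0.0,"slide":[0.003,0,0],"spin":0}
    - {"gripper":0.0,"slide":[0.003,0,0],"spin":0}

```text
time_s: 12.15
ee_pos: [0.5141, 0.0169, 0.2167]
eef_rot: [3.142, -0.0, 0.06]
force: [0.0, 0.6, 0.1]
grip_width: 0.0004
grip_force: 0.1
```

jog_arm:
  rows:
    - {"gripper":0.0,"slide":[0.001,0,0],"spin":0}
    - {"gripper":0.0,"slide":[0.001,0,0],"spin":0}

```text
time_s: 12.35
ee_pos: [0.515, 0.017, 0.2166]
eef_rot: [-3.142, -0.0, 0.06]
force: [-0.9, -0.1, 0.4]
grip_width: 0.0007
grip_force: 0.4
```

jog_arm:
  rows:
    - {"gripper":0.0,"slide":[0.001,0,0],"spin":0}
    - {"gripper":0.0,"slide":[0.001,0,0],"spin":0}

```text
time_s: 12.55
ee_pos: [0.516, 0.0171, 0.2166]
eef_rot: [-3.142, 0.0, 0.06]
force: [-2.2, 0.0, 1.1]
grip_width: 0.0004
grip_force: 1.0
```

jog_arm:
  rows:
    - {"gripper":0.0,"slide":[0.001,0,0],"spin":0}
    - {"gripper":0.0,"slide":[0.001,0,0],"spin":0}

```text
time_s: 12.75
ee_pos: [0.5165, 0.0171, 0.2166]
eef_rot: [-3.141, 0.003, 0.06]
force: [-10.0, -0.5, 7.9]
grip_width: 0.0006
grip_force: 5.1
```

jog_arm:
  rows:
    - {"gripper":0.0,"slide":[0.001,0,0],"spin":0}
    - {"gripper":0.0,"slide":[0.001,0,0],"spin":0}

```text
time_s: 12.95
ee_pos: [0.517, 0.0172, 0.2166]
eef_rot: [-3.141, 0.005, 0.06]
force: [-19.5, -1.7, 14.3]
grip_width: 0.0002
grip_force: 9.5
```

jog_arm:
  rows:
    - {"gripper":0.0,"slide":[0.001,0,0],"spin":0}
    - {"gripper":0.0,"slide":[0.001,0,0],"spin":0}

```text
time_s: 13.15
ee_pos: [0.5175, 0.0171, 0.2166]
eef_rot: [-3.141, 0.008, 0.06]
force: [-27.6, -2.5, 21.8]
grip_width: 0.0005
grip_force: 13.9
```

Firm contact with the fence at 28 N. I'll back off and check.

jog_arm:
  rows:
    - {"gripper":0.0,"slide":[-0.005,0,0],"spin":0}
    - {"gripper":0.0,"slide":[-0.03,0,0],"spin":0}
    - {"gripper":0.03,"slide":[-0.06,0,-0.05],"spin":0}
    - {"gripper":0.05,"slide":[-0.1,0,-0.1],"spin":0}
    - {"gripper":0.06,"slide":[-0.12,0,-0.15],"spin":0}
    - {"gripper":0.06,"slide":[-0.12,0,-0.2],"spin":0}
    - {"gripper":0.06,"slide":[-0.12,0,-0.21],"spin":0}

```text
time_s: 13.85
ee_pos: [0.3981, 0.0101, 0.4301]
eef_rot: [3.141, -0.004, 0.06]
force: [-0.4, -0.3, -0.2]
grip_width: 0.0369
grip_force: 0.0
```

```bash
python3 - <<'E'
from h import *
check('3'); go(.6545,.0253,.225,.06)
E
```

```text
top 899 [615.1  21.9 178.6  58.3   3.6]
[(178, [267, 268]), (182, [248, 270]), (186, [268, 269]), (198, [270, 270]), (202, [250, 269]), (206, [251, 270]), (210, [251, 271]), (214, [251, 270]), (218, [251, 271]), (222, [251, 272]), (226, [251, 271]), (230, [252, 272]), (234, [252, 272]), (238, [252, 273]), (242, [251, 273])]
scene 262 [613.9  23.8 177.1  62.8   3.5]
t 13.95 p [0.3989 0.0101 0.4311] yaw 0.0597 q6 1.444 F [ 0.1  0.3 -1.6] M [ 0.    0.02 -0.  ] w 0.0451 gf 0.0
slide [2.561e-01 1.000e-04 2.610e-02] spin -0.0003
```

View pics/3.png

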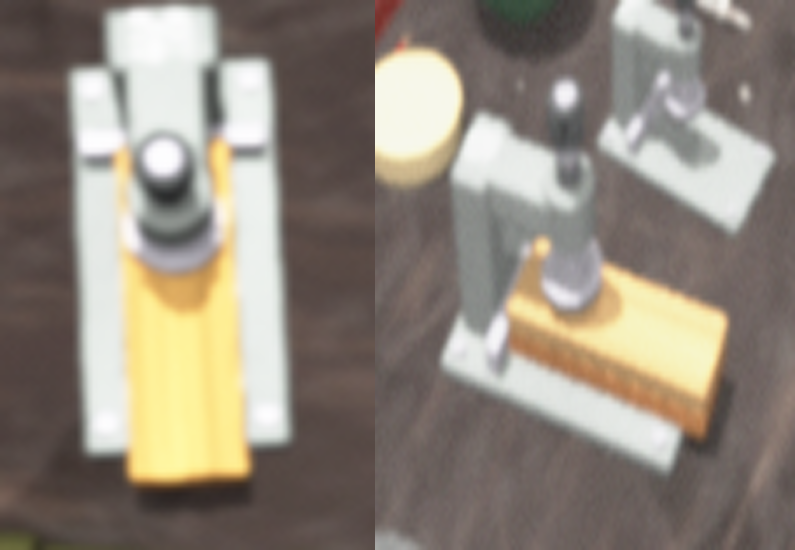

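The blank is square against the fence and centred, at (614.5,22.9) mm and yaw about 0.062. Next is the knob: I'll move above it and unwind the wrist to about q6 = -2.35.

jog_arm:
  rows:
    - {"gripper":0.06,"slide":[0.05,0,0],"spin":0}
    - {"gripper":0.06,"slide":[0.1,0,0],"spin":0}
    - {"gripper":0.06,"slide":[0.15,0,0],"spin":0}
    - {"gripper":0.06,"slide":[0.2,0,0],"spin":0}
    - {"gripper":0.06,"slide":[0.256,-0.0004,0],"spin":0}
    - {"gripper":0.06,"slide":[0.256,-0.0004,0],"spin":0}
    - {"gripper":0.06,"slide":[0.256,-0.0004,0],"spin":0}
    - {"gripper":0.06,"slide":[0.256,-0.0004,0],"spin":0}

```text
time_s: 14.75
ee_pos: [0.6541, 0.0258, 0.4263]
eef_rot: [-3.142, 0.0, 0.06]
force: [-0.7, 1.0, -0.2]
grip_width: 0.06
grip_force: 0.0
```

jog_arm:
  rows:
    - {"gripper":0.06,"slide":[0,0,0],"spin":-0.145}
    - {"gripper":0.06,"slide":[0,0,0],"spin":-0.29}
    - {"gripper":0.06,"slide":[0,0,0],"spin":-0.435}
    - {"gripper":0.06,"slide":[0,0,0],"spin":-0.58}
    - {"gripper":0.06,"slide":[0,0,0],"spin":-0.725}
    - {"gripper":0.06,"slide":[0,0,0],"spin":-0.87}
    - {"gripper":0.06,"slide":[0,0,0],"spin":-1.015}
    - {"gripper":0.06,"slide":[0,0,0],"spin":-1.16}

```text
time_s: 15.55
ee_pos: [0.6534, 0.0257, 0.428]
eef_rot: [3.14, -0.001, 1.226]
force: [-0.6, -0.4, -1.0]
grip_width: 0.0597
grip_force: 0.0
```

jog_arm:
  rows:
    - {"gripper":0.06,"slide":[0,0,0],"spin":-0.145}
    - {"gripper":0.06,"slide":[0,0,0],"spin":-0.29}
    - {"gripper":0.06,"slide":[0,0,0],"spin":-0.435}
    - {"gripper":0.06,"slide":[0,0,0],"spin":-0.58}
    - {"gripper":0.06,"slide":[0,0,0],"spin":-0.725}
    - {"gripper":0.06,"slide":[0,0,0],"spin":-0.87}
    - {"gripper":0.06,"slide":[0,0,0],"spin":-1.015}
    - {"gripper":0.06,"slide":[0,0,0],"spin":-1.16}

```text
time_s: 16.35
ee_pos: [0.6534, 0.0257, 0.4279]
eef_rot: [3.14, 0.001, 2.386]
force: [-0.8, 0.0, 0.8]
grip_width: 0.0597
grip_force: 0.0
```

jog_arm:
  rows:
    - {"gripper":0.06,"slide":[0,0,0],"spin":-0.145}
    - {"gripper":0.06,"slide":[0,0,0],"spin":-0.29}
    - {"gripper":0.06,"slide":[0,0,0],"spin":-0.435}
    - {"gripper":0.06,"slide":[0,0,0],"spin":-0.58}
    - {"gripper":0.06,"slide":[0,0,0],"spin":-0.725}
    - {"gripper":0.06,"slide":[0,0,0],"spin":-0.87}
    - {"gripper":0.06,"slide":[0,0,0],"spin":-1.015}
    - {"gripper":0.06,"slide":[0,0,0],"spin":-1.16}

```text
time_s: 17.15
ee_pos: [0.6534, 0.0257, 0.4279]
eef_rot: [-3.141, 0.002, -2.738]
force: [-0.5, -0.2, 0.4]
grip_width: 0.06
grip_force: 0.0
```

```bash
python3 - <<'E'
from h import *
go(.6545,.0258,.184,-2.3)
E
```

```text
t 17.15 p [0.6534 0.0257 0.4279] yaw -2.7375 q6 -1.992 F [-0.5 -0.2  0.4] M [ 0.1  -0.11  0.03] w 0.06 gf 0.0
slide [-0.0011 -0.0003  0.0639] spin -0.4375
```

jog_arm:
  rows:
    - {"gripper":0.06,"slide":[-0.001,0,0.01],"spin":-0.14}
    - {"gripper":0.06,"slide":[-0.001,0,0.02],"spin":-0.28}
    - {"gripper":0.06,"slide":[-0.001,0,0.03],"spin":-0.4}
    - {"gripper":0.06,"slide":[-0.001,0,0.05],"spin":-0.4}
    - {"gripper":0.06,"slide":[-0.001,0,0.064],"spin":-0.4}
    - {"gripper":0.06,"slide":[-0.001,0,0.064],"spin":-0.4}
    - {"gripper":0.06,"slide":[-0.001,0,0.064],"spin":-0.4}

```text
time_s: 17.85
ee_pos: [0.6554, 0.0261, 0.3636]
eef_rot: [-3.141, 0.001, -2.344]
force: [0.1, -0.9, 0.7]
grip_width: 0.0598
grip_force: 0.0
```

jog_arm:
  rows:
    - {"gripper":0.034,"slide":[0,0,0],"spin":0}
    - {"gripper":0.031,"slide":[0,0,0],"spin":0}
    - {"gripper":0.029,"slide":[0,0,0],"spin":0}
    - {"gripper":0.015,"slide":[0,0,0],"spin":0}
    - {"gripper":0.015,"slide":[0,0,0],"spin":0}
    - {"gripper":0.015,"slide":[0,0,0],"spin":0}
  squeeze: 55

```text
time_s: 18.45
ee_pos: [0.6557, 0.0261, 0.3628]
eef_rot: [-3.141, 0.0, -2.343]
force: [1.2, 0.3, 1.2]
grip_width: 0.0271
grip_force: 55.0
```

```bash
python3 - <<'E'
from h import *
go(.6545,.0258,.184,-2.3)
E
```

```text
t 18.45 p [0.6557 0.0261 0.3628] yaw -2.3434 q6 -2.385 F [1.2 0.3 1.2] M [ 0.01 -0.17  0.03] w 0.0271 gf 55.0
slide [ 0.0011  0.0006 -0.0012] spin -0.0434
```

jog_arm:
  rows:
    - {"gripper":0.015,"slide":[0,0,0.0002],"spin":0.145}
    - {"gripper":0.015,"slide":[0,0,0.0004],"spin":0.29}
    - {"gripper":0.015,"slide":[0,0,0.0006],"spin":0.435}
    - {"gripper":0.015,"slide":[0,0,0.0007],"spin":0.58}
    - {"gripper":0.015,"slide":[0,0,0.0009],"spin":0.725}
    - {"gripper":0.015,"slide":[0,0,0.0011],"spin":0.87}
    - {"gripper":0.015,"slide":[0,0,0.0013],"spin":1.015}
    - {"gripper":0.015,"slide":[0,0,0.0015],"spin":1.16}

```text
time_s: 19.25
ee_pos: [0.6558, 0.0256, 0.3613]
eef_rot: [-3.141, 0.001, 2.773]
force: [1.1, -4.2, 0.2]
grip_width: 0.0269
grip_force: 55.0
```

```bash
python3 - <<'E'
from h import *
go(.6545,.0258,.184,-2.3)
E
```

```text
t 19.25 p [0.6558 0.0256 0.3613] yaw 2.7735 q6 -1.219 F [ 1.1 -4.2  0.2] M [-0.85 -0.5   0.08] w 0.0269 gf 55.0
slide [ 0.0013 -0.0003 -0.0027] spin -1.2097
```

jog_arm:
  rows:
    - {"gripper":0.015,"slide":[0,0,0.0002],"spin":0.145}
    - {"gripper":0.015,"slide":[0,0,0.0004],"spin":0.29}
    - {"gripper":0.015,"slide":[0,0,0.0006],"spin":0.435}
    - {"gripper":0.015,"slide":[0,0,0.0007],"spin":0.58}
    - {"gripper":0.015,"slide":[0,0,0.0009],"spin":0.725}
    - {"gripper":0.015,"slide":[0,0,0.0011],"spin":0.87}
    - {"gripper":0.015,"slide":[0,0,0.0013],"spin":1.015}
    - {"gripper":0.015,"slide":[0,0,0.0015],"spin":1.16}

```text
time_s: 20.05
ee_pos: [0.6556, 0.0253, 0.3598]
eef_rot: [-3.141, 0.002, 1.613]
force: [-3.9, -6.9, 2.9]
grip_width: 0.027
grip_force: 55.0
```

```bash
python3 - <<'E'
from h import *
go(.6545,.0258,.184,-2.3)
E
```

```text
t 20.05 p [0.6556 0.0253 0.3598] yaw 1.6132 q6 -0.059 F [-3.9 -6.9  2.9] M [-1.32  0.65  0.12] w 0.027 gf 55.0
slide [ 0.0005 -0.001  -0.0042] spin -2.37
```

jog_arm:
  rows:
    - {"gripper":0.015,"slide":[0,0,0.0002],"spin":0.145}
    - {"gripper":0.015,"slide":[0,0,0.0004],"spin":0.29}
    - {"gripper":0.015,"slide":[0,0,0.0006],"spin":0.435}
    - {"gripper":0.015,"slide":[0,0,0.0007],"spin":0.58}
    - {"gripper":0.015,"slide":[0,0,0.0009],"spin":0.725}
    - {"gripper":0.015,"slide":[0,0,0.0011],"spin":0.87}
    - {"gripper":0.015,"slide":[0,0,0.0013],"spin":1.015}
    - {"gripper":0.015,"slide":[0,0,0.0015],"spin":1.16}

```text
time_s: 20.85
ee_pos: [0.6553, 0.0255, 0.3583]
eef_rot: [3.142, 0.003, 0.453]
force: [-9.5, -4.4, 4.3]
grip_width: 0.0273
grip_force: 55.0
```

jog_arm:
  rows:
    - {"gripper":0.015,"slide":[0,0,0.0002],"spin":0.145}
    - {"gripper":0.015,"slide":[0,0,0.0004],"spin":0.29}
    - {"gripper":0.015,"slide":[0,0,0.0006],"spin":0.435}
    - {"gripper":0.015,"slide":[0,0,0.0007],"spin":0.58}
    - {"gripper":0.015,"slide":[0,0,0.0009],"spin":0.725}
    - {"gripper":0.015,"slide":[0,0,0.0011],"spin":0.87}
    - {"gripper":0.015,"slide":[0,0,0.0013],"spin":1.015}
    - {"gripper":0.015,"slide":[0,0,0.0015],"spin":1.16}

```text
time_s: 21.65
ee_pos: [0.6553, 0.026, 0.3568]
eef_rot: [3.14, 0.001, -0.706]
force: [-8.6, -1.1, 5.7]
grip_width: 0.0271
grip_force: 55.0
```

```bash
python3 - <<'E'
from h import *
go(.6545,.0258,.184,-2.3)
E
```

```text
t 21.65 p [0.6553 0.026  0.3568] yaw -0.7062 q6 2.261 F [-8.6 -1.1  5.7] M [-0.05  1.43  0.05] w 0.0271 gf 55.0
slide [-0.0004  0.0007 -0.0072] spin 1.5938
```

jog_arm:
  rows:
    - {"gripper":0.05,"slide":[0,0,0],"spin":0}
    - {"gripper":0.05,"slide":[0,0,0],"spin":0}
    - {"gripper":0.05,"slide":[-0.0005,0.0005,0],"spin":0}
    - {"gripper":0.05,"slide":[-0.0005,0.0005,0],"spin":-0.145}
    - {"gripper":0.05,"slide":[-0.0005,0.0005,0],"spin":-0.29}
    - {"gripper":0.05,"slide":[-0.0005,0.0005,0],"spin":-0.435}
    - {"gripper":0.05,"slide":[-0.0005,0.0005,0],"spin":-0.58}
    - {"gripper":0.05,"slide":[-0.0005,0.0005,0],"spin":-0.725}

```text
time_s: 22.45
ee_pos: [0.655, 0.0261, 0.3566]
eef_rot: [-3.142, 0.0, 0.032]
force: [-0.8, -0.1, -0.7]
grip_width: 0.0501
grip_force: 0.0
```

jog_arm:
  rows:
    - {"gripper":0.05,"slide":[0,0,0],"spin":-0.145}
    - {"gripper":0.05,"slide":[0,0,0],"spin":-0.29}
    - {"gripper":0.05,"slide":[0,0,0],"spin":-0.435}
    - {"gripper":0.05,"slide":[0,0,0],"spin":-0.58}
    - {"gripper":0.05,"slide":[0,0,0],"spin":-0.725}
    - {"gripper":0.05,"slide":[0,0,0],"spin":-0.87}
    - {"gripper":0.05,"slide":[0,0,0],"spin":-1.015}
    - {"gripper":0.05,"slide":[0,0,0],"spin":-1.16}

```text
time_s: 23.25
ee_pos: [0.655, 0.0261, 0.3565]
eef_rot: [-3.142, -0.0, 1.192]
force: [0.1, -0.3, 0.2]
grip_width: 0.0499
grip_force: 0.0
```

jog_arm:
  rows:
    - {"gripper":0.05,"slide":[0,0,0],"spin":-0.145}
    - {"gripper":0.05,"slide":[0,0,0],"spin":-0.29}
    - {"gripper":0.05,"slide":[0,0,0],"spin":-0.435}
    - {"gripper":0.05,"slide":[0,0,0],"spin":-0.58}
    - {"gripper":0.05,"slide":[0,0,0],"spin":-0.725}
    - {"gripper":0.05,"slide":[0,0,0],"spin":-0.87}
    - {"gripper":0.05,"slide":[0,0,0],"spin":-1.015}
    - {"gripper":0.05,"slide":[0,0,0],"spin":-1.16}

```text
time_s: 24.05
ee_pos: [0.655, 0.0261, 0.3566]
eef_rot: [3.142, -0.0, 2.352]
force: [0.1, -0.4, 0.4]
grip_width: 0.05
grip_force: 0.0
```

jog_arm:
  rows:
    - {"gripper":0.05,"slide":[0,0,0],"spin":-0.145}
    - {"gripper":0.05,"slide":[0,0,0],"spin":-0.29}
    - {"gripper":0.05,"slide":[0,0,0],"spin":-0.435}
    - {"gripper":0.05,"slide":[0,0,0],"spin":-0.58}
    - {"gripper":0.05,"slide":[0,0,0],"spin":-0.725}
    - {"gripper":0.05,"slide":[0,0,0],"spin":-0.87}
    - {"gripper":0.05,"slide":[0,0,0],"spin":-1.015}
    - {"gripper":0.05,"slide":[0,0,0],"spin":-1.16}

```text
time_s: 24.85
ee_pos: [0.655, 0.0262, 0.3566]
eef_rot: [3.142, 0.0, -2.771]
force: [0.4, 0.1, 0.1]
grip_width: 0.0501
grip_force: 0.0
```

```bash
python3 - <<'E'
from h import *
go(.6546,.0258,.177,-2.343)
E
```

```text
t 24.85 p [0.655  0.0262 0.3566] yaw -2.7708 q6 -1.958 F [0.4 0.1 0.1] M [ 0.12 -0.11  0.01] w 0.0501 gf 0.0
slide [ 0.0005 -0.0002 -0.0004] spin -0.4278
```

jog_arm:
  rows:
    - {"gripper":0.05,"slide":[0.0004,0,0],"spin":-0.14}
    - {"gripper":0.05,"slide":[0.0004,0,0],"spin":-0.28}
    - {"gripper":0.05,"slide":[0.0004,0,0],"spin":-0.43}
    - {"gripper":0.05,"slide":[0.0004,0,0],"spin":-0.43}
    - {"gripper":0.05,"slide":[0.0004,0,0],"spin":-0.43}

```text
time_s: 25.35
ee_pos: [0.6546, 0.026, 0.3566]
eef_rot: [3.142, 0.0, -2.352]
force: [0.0, -0.3, 0.2]
grip_width: 0.0501
grip_force: 0.0
```

jog_arm:
  rows:
    - {"gripper":0.034,"slide":[0,0,0],"spin":0}
    - {"gripper":0.031,"slide":[0,0,0],"spin":0}
    - {"gripper":0.029,"slide":[0,0,0],"spin":0}
    - {"gripper":0.015,"slide":[0,0,0],"spin":0}
    - {"gripper":0.015,"slide":[0,0,0],"spin":0}
    - {"gripper":0.015,"slide":[0,0,0],"spin":0}
  squeeze: 58

```text
time_s: 25.95
ee_pos: [0.6548, 0.0256, 0.3567]
eef_rot: [-3.14, 0.0, -2.349]
force: [4.2, -2.1, -1.6]
grip_width: 0.0271
grip_force: 58.0
```

jog_arm:
  rows:
    - {"gripper":0.015,"slide":[0,0,0.0002],"spin":0.145}
    - {"gripper":0.015,"slide":[0,0,0.0004],"spin":0.29}
    - {"gripper":0.015,"slide":[0,0,0.0006],"spin":0.435}
    - {"gripper":0.015,"slide":[0,0,0.0007],"spin":0.58}

```text
time_s: 26.35
ee_pos: [0.6548, 0.0257, 0.3559]
eef_rot: [-3.141, 0.001, -2.935]
force: [3.0, -2.1, -2.2]
grip_width: 0.0269
grip_force: 58.0
```

```bash
python3 - <<'E'
from h import *
go(.6546,.0258,.177,-2.343)
E
```

```text
t 26.35 p [0.6548 0.0257 0.3559] yaw -2.9351 q6 -1.794 F [ 3.  -2.1 -2.2] M [-0.3  -0.86  0.07] w 0.0269 gf 58.0
slide [ 0.0001  0.0002 -0.0011] spin -0.5921
```

jog_arm:
  rows:
    - {"gripper":0.015,"slide":[0,0,0.0002],"spin":0.145}
    - {"gripper":0.015,"slide":[0,0,0.0004],"spin":0.29}
    - {"gripper":0.015,"slide":[0,0,0.0006],"spin":0.435}
    - {"gripper":0.015,"slide":[0,0,0.0007],"spin":0.58}

```text
time_s: 26.75
ee_pos: [0.6548, 0.0257, 0.3552]
eef_rot: [3.142, 0.001, 2.768]
force: [4.6, -1.9, -2.3]
grip_width: 0.0268
grip_force: 58.0
```

```bash
python3 - <<'E'
from h import *
go(.6546,.0258,.177,-2.343)
E
```

```text
t 26.75 p [0.6548 0.0257 0.3552] yaw 2.7681 q6 -1.214 F [ 4.6 -1.9 -2.3] M [-0.26 -0.89  0.06] w 0.0268 gf 58.0
slide [ 0.0002  0.     -0.0018] spin -1.1721
```

jog_arm:
  rows:
    - {"gripper":0.015,"slide":[0,0,0.0002],"spin":0.145}
    - {"gripper":0.015,"slide":[0,0,0.0004],"spin":0.29}
    - {"gripper":0.015,"slide":[0,0,0.0006],"spin":0.435}
    - {"gripper":0.015,"slide":[0,0,0.0007],"spin":0.58}

```text
time_s: 27.15
ee_pos: [0.6548, 0.0258, 0.3545]
eef_rot: [3.141, 0.001, 2.188]
force: [5.6, -0.8, -3.3]
grip_width: 0.0267
grip_force: 58.0
```

```bash
python3 - <<'E'
from h import *
go(.6546,.0258,.177,-2.343)
E
```

```text
t 27.15 p [0.6548 0.0258 0.3545] yaw 2.1882 q6 -0.634 F [ 5.6 -0.8 -3.3] M [-0.18 -1.07  0.1 ] w 0.0267 gf 58.0
slide [ 0.0001 -0.0002 -0.0025] spin -1.752
```

jog_arm:
  rows:
    - {"gripper":0.015,"slide":[0,0,0.0002],"spin":0.145}
    - {"gripper":0.015,"slide":[0,0,0.0004],"spin":0.29}
    - {"gripper":0.015,"slide":[0,0,0.0006],"spin":0.435}
    - {"gripper":0.015,"slide":[0,0,0.0007],"spin":0.58}

```text
time_s: 27.55
ee_pos: [0.6549, 0.0258, 0.3538]
eef_rot: [3.14, 0.0, 1.608]
force: [5.8, -1.4, -4.2]
grip_width: 0.0268
grip_force: 58.0
```

```bash
python3 - <<'E'
from h import *
go(.6546,.0258,.177,-2.343)
E
```

```text
t 27.55 p [0.6549 0.0258 0.3538] yaw 1.6082 q6 -0.054 F [ 5.8 -1.4 -4.2] M [-0.21 -1.25  0.09] w 0.0268 gf 58.0
slide [ 0.     -0.0003 -0.0032] spin -2.332
```

jog_arm:
  rows:
    - {"gripper":0.015,"slide":[0,0,0.0002],"spin":0.145}
    - {"gripper":0.015,"slide":[0,0,0.0004],"spin":0.29}
    - {"gripper":0.015,"slide":[0,0,0.0006],"spin":0.435}
    - {"gripper":0.015,"slide":[0,0,0.0007],"spin":0.58}

```text
time_s: 27.95
ee_pos: [0.6549, 0.0258, 0.353]
eef_rot: [3.14, -0.001, 1.028]
force: [7.3, -1.4, -4.2]
grip_width: 0.0271
grip_force: 58.0
```

```bash
python3 - <<'E'
from h import *
go(.6546,.0258,.177,-2.343)
E
```

```text
t 27.95 p [0.6549 0.0258 0.353 ] yaw 1.0282 q6 0.526 F [ 7.3 -1.4 -4.2] M [-0.34 -1.36  0.11] w 0.0271 gf 58.0
slide [-0.0002 -0.0003 -0.004 ] spin -2.912
```

jog_arm:
  rows:
    - {"gripper":0.015,"slide":[0,0,0.0002],"spin":0.145}
    - {"gripper":0.015,"slide":[0,0,0.0004],"spin":0.29}
    - {"gripper":0.015,"slide":[0,0,0.0006],"spin":0.435}
    - {"gripper":0.015,"slide":[0,0,0.0007],"spin":0.58}

```text
time_s: 28.35
ee_pos: [0.6549, 0.0257, 0.3523]
eef_rot: [3.14, -0.002, 0.448]
force: [8.2, -2.1, -4.6]
grip_width: 0.0276
grip_force: 58.0
```

```bash
python3 - <<'E'
from h import *
go(.6546,.0258,.177,-2.343)
E
```

```text
t 28.35 p [0.6549 0.0257 0.3523] yaw 0.4481 q6 1.106 F [ 8.2 -2.1 -4.6] M [-0.36 -1.38  0.08] w 0.0276 gf 58.0
slide [-0.0002 -0.0002 -0.0047] spin 2.7911
```

jog_arm:
  rows:
    - {"gripper":0.015,"slide":[0,0,0.0002],"spin":0.145}
    - {"gripper":0.015,"slide":[0,0,0.0004],"spin":0.29}
    - {"gripper":0.015,"slide":[0,0,0.0006],"spin":0.435}
    - {"gripper":0.015,"slide":[0,0,0.0007],"spin":0.58}

```text
time_s: 28.75
ee_pos: [0.6549, 0.0256, 0.3515]
eef_rot: [3.141, -0.002, -0.132]
force: [8.5, -2.2, -5.4]
grip_width: 0.0268
grip_force: 58.0
```

```bash
python3 - <<'E'
from h import *
go(.6546,.0258,.177,-2.343)
E
```

```text
t 28.75 p [0.6549 0.0256 0.3515] yaw -0.1319 q6 1.686 F [ 8.5 -2.2 -5.4] M [-0.45 -1.35  0.12] w 0.0268 gf 58.0
slide [-0.0003 -0.0001 -0.0055] spin 2.2111
```

jog_arm:
  rows:
    - {"gripper":0.015,"slide":[0,0,0.0002],"spin":0.145}
    - {"gripper":0.015,"slide":[0,0,0.0004],"spin":0.29}
    - {"gripper":0.015,"slide":[0,0,0.0006],"spin":0.435}
    - {"gripper":0.015,"slide":[0,0,0.0007],"spin":0.58}

```text
time_s: 29.15
ee_pos: [0.6549, 0.0256, 0.3509]
eef_rot: [-3.141, -0.002, -0.712]
force: [7.4, -3.4, -4.2]
grip_width: 0.027
grip_force: 58.0
```

```bash
python3 - <<'E'
from h import *
go(.6546,.0258,.177,-2.343)
check('5')
E
```

```text
t 29.15 p [0.6549 0.0256 0.3509] yaw -0.7119 q6 2.266 F [ 7.4 -3.4 -4.2] M [-0.45 -1.26  0.18] w 0.027 gf 58.0
slide [-0.0004  0.     -0.0061] spin 1.6311
top 0 [0. 0. 0. 0. 0.]
[]
scene 682 [613.8  23.5 177.5  64.7   3.6]
```

The torque has risen to 0.18 N m at 9.3 rad in total, so the pad has just made contact, at roughly 9.05 rad. I'll regrip with plenty of travel left.

jog_arm:
  rows:
    - {"gripper":0.05,"slide":[0,0,0],"spin":0}
    - {"gripper":0.05,"slide":[0,0,0],"spin":0}
    - {"gripper":0.05,"slide":[0,0,-0.001],"spin":0}
    - {"gripper":0.05,"slide":[0,0,-0.001],"spin":-0.145}
    - {"gripper":0.05,"slide":[0,0,-0.001],"spin":-0.29}
    - {"gripper":0.05,"slide":[0,0,-0.001],"spin":-0.435}
    - {"gripper":0.05,"slide":[0,0,-0.001],"spin":-0.58}
    - {"gripper":0.05,"slide":[0,0,-0.001],"spin":-0.725}

```text
time_s: 30.05
ee_pos: [0.6545, 0.026, 0.3522]
eef_rot: [-3.142, -0.0, 0.026]
force: [1.0, 0.4, 0.6]
grip_width: 0.0499
grip_force: 0.0
```

jog_arm:
  rows:
    - {"gripper":0.05,"slide":[0,0,0],"spin":-0.145}
    - {"gripper":0.05,"slide":[0,0,0],"spin":-0.29}
    - {"gripper":0.05,"slide":[0,0,0],"spin":-0.435}
    - {"gripper":0.05,"slide":[0,0,0],"spin":-0.58}
    - {"gripper":0.05,"slide":[0,0,0],"spin":-0.725}
    - {"gripper":0.05,"slide":[0,0,0],"spin":-0.87}
    - {"gripper":0.05,"slide":[0,0,0],"spin":-1.015}
    - {"gripper":0.05,"slide":[0,0,0],"spin":-1.16}

```text
time_s: 30.85
ee_pos: [0.6545, 0.026, 0.3522]
eef_rot: [3.142, -0.0, 1.186]
force: [-0.0, 0.1, 0.4]
grip_width: 0.0498
grip_force: 0.0
```

jog_arm:
  rows:
    - {"gripper":0.05,"slide":[0,0,0],"spin":-0.145}
    - {"gripper":0.05,"slide":[0,0,0],"spin":-0.29}
    - {"gripper":0.05,"slide":[0,0,0],"spin":-0.4}
    - {"gripper":0.05,"slide":[0,0,0],"spin":-0.4}
    - {"gripper":0.05,"slide":[0,0,0],"spin":-0.4}

```text
time_s: 31.35
ee_pos: [0.6546, 0.026, 0.3521]
eef_rot: [-3.142, -0.0, 1.576]
force: [0.4, 0.2, -0.2]
grip_width: 0.0501
grip_force: 0.0
```

jog_arm:
  rows:
    - {"gripper":0.034,"slide":[0,0,0],"spin":0}
    - {"gripper":0.031,"slide":[0,0,0],"spin":0}
    - {"gripper":0.029,"slide":[0,0,0],"spin":0}
    - {"gripper":0.015,"slide":[0,0,0],"spin":0}
    - {"gripper":0.015,"slide":[0,0,0],"spin":0}
    - {"gripper":0.015,"slide":[0,0,0],"spin":0}
  squeeze: 60

```text
time_s: 31.95
ee_pos: [0.6549, 0.0259, 0.3521]
eef_rot: [3.14, -0.0, 1.579]
force: [6.3, 0.6, -1.0]
grip_width: 0.0271
grip_force: 60.0
```

```bash
python3 - <<'E'
from h import *
go(.6546,.0258,.172,-2.343)
E
```

```text
t 31.95 p [0.6549 0.0259 0.3521] yaw 1.5793 q6 -0.025 F [ 6.3  0.6 -1. ] M [-0.01 -1.07  0.01] w 0.0271 gf 60.0
slide [-0.0001 -0.0003  0.0001] spin -2.3609
```

jog_arm:
  rows:
    - {"gripper":0.015,"slide":[0,0,0.0001],"spin":0.1}
    - {"gripper":0.015,"slide":[0,0,0.0003],"spin":0.2}
    - {"gripper":0.015,"slide":[0,0,0.0004],"spin":0.3}
    - {"gripper":0.015,"slide":[0,0,0.0004],"spin":0.3}

```text
time_s: 32.35
ee_pos: [0.6549, 0.0259, 0.3518]
eef_rot: [3.14, -0.001, 1.276]
force: [7.2, -1.4, -2.2]
grip_width: 0.0272
grip_force: 60.0
```

```bash
python3 - <<'E'
from h import *
go(.6546,.0258,.172,-2.343)
E
```

```text
t 32.35 p [0.6549 0.0259 0.3518] yaw 1.2757 q6 0.279 F [ 7.2 -1.4 -2.2] M [-0.09 -1.14 -0.04] w 0.0272 gf 60.0
slide [-0.0002 -0.0002 -0.0002] spin -2.6645
```

jog_arm:
  rows:
    - {"gripper":0.015,"slide":[0,0,0.0001],"spin":0.1}
    - {"gripper":0.015,"slide":[0,0,0.0003],"spin":0.2}
    - {"gripper":0.015,"slide":[0,0,0.0004],"spin":0.3}
    - {"gripper":0.015,"slide":[0,0,0.0004],"spin":0.3}

```text
time_s: 32.75
ee_pos: [0.6549, 0.0259, 0.3515]
eef_rot: [3.14, -0.001, 0.976]
force: [8.1, -0.5, -2.1]
grip_width: 0.0274
grip_force: 60.0
```

```bash
python3 - <<'E'
from h import *
go(.6546,.0258,.172,-2.343)
E
```

```text
t 32.75 p [0.6549 0.0259 0.3515] yaw 0.9758 q6 0.579 F [ 8.1 -0.5 -2.1] M [-0.08 -1.23  0.02] w 0.0274 gf 60.0
slide [-0.0003 -0.0002 -0.0005] spin -2.9644
```

jog_arm:
  rows:
    - {"gripper":0.015,"slide":[0,0,0.0002],"spin":0.145}
    - {"gripper":0.015,"slide":[0,0,0.0004],"spin":0.29}

```text
time_s: 32.95
ee_pos: [0.655, 0.0259, 0.3511]
eef_rot: [3.14, -0.002, 0.684]
force: [7.4, -0.9, -2.2]
grip_width: 0.0269
grip_force: 60.0
```

```bash
python3 - <<'E'
from h import *
go(.6546,.0258,.172,-2.343)
o=telemetry.get_obs();print(o['tau'],o['joint_vel'][5])
check('6')
E
```

```text
t 32.95 p [0.655  0.0259 0.3511] yaw 0.684 q6 0.871 F [ 7.4 -0.9 -2.2] M [-0.2  -1.27  0.33] w 0.0269 gf 60.0
slide [-0.0003 -0.0002 -0.0009] spin 3.027
[  0.66524656 -68.95596027 -32.80657053   0.36754075   1.80367649
  -2.92871453] 1.4479397990386114
top 0 [0. 0. 0. 0. 0.]
[]
scene 669 [613.9  23.  177.3  66.2   4.3]
```

View pics/6.png

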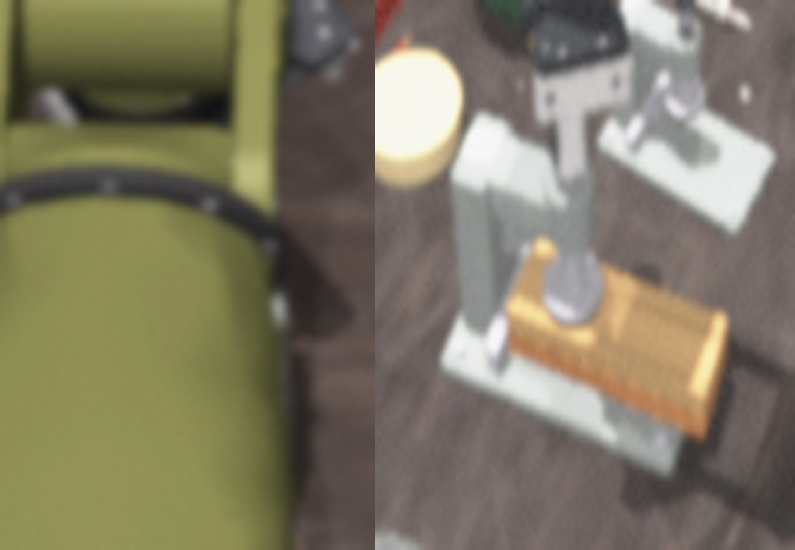

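The scene crop shows the pad resting on the blank at about (572,290), with the blank still against the fence. The torque while moving is 0.33 N m, so I'm about 0.7 rad past contact and need about 0.8 more.

jog_arm:
  rows:
    - {"gripper":0.015,"slide":[0,0,0.0002],"spin":0.145}
    - {"gripper":0.015,"slide":[0,0,0.0004],"spin":0.29}
    - {"gripper":0.015,"slide":[0,0,0.0006],"spin":0.435}

```text
time_s: 33.35
ee_pos: [0.655, 0.0257, 0.3506]
eef_rot: [3.14, -0.003, 0.249]
force: [7.9, -2.5, -0.5]
grip_width: 0.027
grip_force: 60.0
```

```bash
python3 - <<'E'
from h import *
go(.6546,.0258,.172,-2.343)
E
```

```text
t 33.35 p [0.655  0.0257 0.3506] yaw 0.2486 q6 1.306 F [ 7.9 -2.5 -0.5] M [-0.36 -1.31  0.41] w 0.027 gf 60.0
slide [-0.0003 -0.0001 -0.0014] spin 2.5916
```

jog_arm:
  rows:
    - {"gripper":0.015,"slide":[0,0,0.0002],"spin":0.145}
    - {"gripper":0.015,"slide":[0,0,0.0004],"spin":0.29}

```text
time_s: 33.55
ee_pos: [0.655, 0.0257, 0.3503]
eef_rot: [3.141, -0.003, -0.041]
force: [7.2, -3.6, -0.3]
grip_width: 0.027
grip_force: 60.0
```

```bash
python3 - <<'E'
from h import *
go(.6546,.0258,.172,-2.343)
E
```

```text
t 33.55 p [0.655  0.0257 0.3503] yaw -0.0413 q6 1.596 F [ 7.2 -3.6 -0.3] M [-0.43 -1.26  0.49] w 0.027 gf 60.0
slide [-0.0004 -0.0001 -0.0017] spin 2.3017
```

jog_arm:
  rows:
    - {"gripper":0.06,"slide":[0,0,0],"spin":0}
    - {"gripper":0.06,"slide":[0,0,0],"spin":0}
    - {"gripper":0.06,"slide":[0,0,0],"spin":0}
    - {"gripper":0.06,"slide":[0,0,-0.04],"spin":0}
    - {"gripper":0.06,"slide":[0,0,-0.08],"spin":0}
    - {"gripper":0.06,"slide":[-0.05,0,-0.08],"spin":0}
    - {"gripper":0.06,"slide":[-0.1,0,-0.08],"spin":0}
    - {"gripper":0.06,"slide":[-0.15,0,-0.08],"spin":0}

```text
time_s: 34.35
ee_pos: [0.5027, 0.0313, 0.4295]
eef_rot: [-3.142, 0.0, -0.033]
force: [0.8, 0.0, 0.5]
grip_width: 0.0599
grip_force: 0.0
```

jog_arm:
  rows:
    - {"gripper":0.06,"slide":[-0.05,0,0],"spin":0}
    - {"gripper":0.06,"slide":[-0.1,0,0],"spin":0}
    - {"gripper":0.06,"slide":[-0.12,0,0],"spin":0}
    - {"gripper":0.06,"slide":[-0.12,0,0],"spin":0}
    - {"gripper":0.06,"slide":[-0.12,0,0],"spin":0}

```text
time_s: 34.85
ee_pos: [0.385, 0.0355, 0.4303]
eef_rot: [-3.141, -0.001, -0.034]
force: [0.5, -1.0, 0.5]
grip_width: 0.06
grip_force: 0.0
```

```bash
python3 - <<'E'
from h import *
D=[[],[]]
for i in range(6):
    for j,n in enumerate(('top','scene')): D[j].append(snap(n)[1])
check('7');go(.6546,.0258,.168,-.04)
def ktop(n,d):
    W=cloud(n,d);r=np.hypot(W[...,0]-.6547,W[...,1]-.0262);m=(r<.010)&(W[...,2]>.165)
    # top face only
    z=W[...,2][m];h=np.median(np.sort(z)[-60:]);z=z[abs(z-h)<.008];return z.mean()*1000,len(z)
for n,olds,new in(('top',[np.load('top0.npz')['d']]+[np.load(f'{k}.npz')['d'] for k in'123'],D[0]),('scene',[np.load('scene0.npz')['d']]+[np.load(f'{k}.npz')['d2'] for k in'123'],D[1])):
    a=[ktop(n,d) for d in olds];b=[ktop(n,d) for d in new]
    print(n,np.round(a,2).tolist(),np.round(b,2).tolist(),'drop',np.mean([x[0] for x in a])-np.mean([x[0] for x in b]))
E
```

```text
top 884 [614.5  21.9 177.2  58.6   3.7]
[(178, [267, 268]), (182, [248, 270]), (186, [268, 269]), (198, [270, 270]), (202, [250, 270]), (206, [251, 270]), (210, [250, 271]), (214, [251, 271]), (218, [251, 270]), (222, [251, 272]), (226, [251, 271]), (230, [252, 272]), (234, [252, 272]), (238, [252, 273]), (242, [251, 273])]
scene 218 [613.8  23.7 177.2  63.8   4.4]
t 35.55 p [0.3848 0.0355 0.4298] yaw -0.0352 q6 1.603 F [ 0.8  0.2 -0.4] M [ 0.02  0.04 -0.01] w 0.0601 gf 0.0
slide [2.70e-01 2.00e-04 8.18e-02] spin 0.0048
top [[195.12, 56.0], [195.16, 52.0], [194.32, 56.0], [194.27, 55.0]] [[181.24, 50.0], [181.11, 52.0], [180.81, 51.0], [180.87, 50.0], [181.57, 53.0], [180.61, 55.0]] drop 13.677978653063207
scene [[195.36, 28.0], [195.8, 27.0], [194.81, 29.0], [195.19, 29.0]] [[181.5, 28.0], [181.01, 29.0], [181.95, 26.0], [181.52, 28.0], [181.3, 28.0], [181.85, 27.0]] drop 13.765961276841836
```

The knob has dropped 13.7 mm (1.71 turns, no slip). Contact came at about 1.44 to 1.5 turns, so it's about a quarter turn past contact, or roughly 28 N. The blank hasn't moved and the robot is clear, so I'm handing in.

```bash
python3 -c "
from h import *
print(workorder.hand_in())"
```

```text
the job is handed in; nothing more can be done
None
```

The job is handed in: the blank sits square against the fence and centred, the spindle is nipped up about a quarter turn past contact, the gripper is clear, and the mallet and brush were not touched.

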